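# Set up the nozzle changeover rack in running order

## Robot

A 6-joint arm with a two-finger parallel gripper is mounted at the origin on the work surface. World frame = base frame: x ahead of the robot, y to its left, z up, the work surface at z = 0. Lengths are in mm, angles in rad, forces in N, time in s.
With the tool pointing down it reaches from about 400 to 925 mm from the base axis. Payload 12.5 kg.
Tool frame: the origin (TCP) lies at the very end of the fingers, on their centre line; the grasp point (between the pads) lies 19 mm behind it; z points along the fingers, y is the line along which they close (so a half turn about z gives the same grasp; the last joint's range is limited). The gripper opens to 95 mm and grips with 3 to 60 N. Pads are 20 mm wide; open, the fingers measure 119 mm over their backs; the gripper's body (75 mm by 180 mm) begins 59 mm behind the grasp point.
Start: joints at [-1.435, 0.491, 1.559, -0, 1.092, -0.106], TCP at [149.679, -606.83, 214.661] pointing down, gripper open.
Joint ranges: [-3.1, 3.1], [-0.84, 2.19], [0.05, 2.79], [-1.13, 4.28], [0.06, 2.93], [-2.69, 2.69]. Speed limits (rad/s): [2.22, 2.22, 2.79, 3.14, 3.14, 3.14].

## Interface

Orientations are given as [roll, pitch, yaw] about the fixed x, y, z axes, in that order (R = Rz(yaw) Ry(pitch) Rx(roll)).
In Python, from cell import state, read_camera, camera_info, job_done gives the robot as it stands.
- The arm moves only by the shell command python3 -m handwheel 'ROWS'. ROWS is a JSON list of rows, 1 to 5 of them, each an object with the fields pos (a list: dx, dy, dz in mm), yaw (a turn about the tool's z in rad), aperture (the opening from 0.0 (shut) to 1.0 (fully open)); a field left out counts as zero (the opening has to be given); each row is the pose to reach, as a shift and turn from the pose commanded when the command began, along the tool's axes at that moment; what a row does not reach only later rows make up. A row lasts 1/12 s, in which the tool goes at most 41.7 mm and 0.125 rad, less where a joint would pass 70% of its speed; a pose out of reach is approached as far as the arm can. The fingers move at their own pace and stop on an object; the grip force is fixed at half the most. Time passes only in rows, so rows that do not move let the fingers close. It prints the time, the measured TCP pose, the force, the opening and the grip force at its end. Input that does not fit is refused with a message, and nothing moves.
- state(): the state, without advancing time (a new reading comes with each control period).
- read_camera(name): name is "scene" or "side" or "wrist"; returns (picture, depth): 480x640x3 uint8, red, green, blue; 480x640 float32, mm along the optical axis (not along the pixel's ray), 0 where there is no reading.
- camera_info(name): a dict with "vertical_fov" (degrees; the focal length in pixels is half the picture's height over the tangent of half this angle, whatever the lens; pixels are square), "cx", "cy" (the principal point, pixels), "origin" and "attitude" of the camera in the world. Camera axes: x right, y down, z forward; pixel columns grow to the right and rows downward; lengths in mm; the calibration is good to about 2 mm. A picture is of the moment at which its call begins: read the wrist's pose just before it. camera_info takes no time and is no camera call; for the wrist camera it gives the pose at the moment of the call.
- job_done(): hands the job in; it is judged then, once.
The state is a dict: "t": time; "joints": joint angles; "qvel": joint speeds; "tau": joint torques, N m; "eef_pos": TCP position; "tcp_rot": TCP orientation; "ft_force": force on the tool from outside, world axes, zero at the start; "moment": the same for the moment, N m; "opening": opening from 0.0 (shut) to 1.0 (fully open); "grip_force": force on a finger pad.
Only numpy, scipy, OpenCV 4.12 (cv2) and the standard library are available. Lean on these libraries where they do the work, as an engineer would, in place of code of your own. Each camera call takes 0.05 s, during which the arm holds its last target. There are 200 camera calls.

## Task

The four hot-air nozzles stand in the aluminium storage rack, each in the black seat cut to its outline, lined up in the order the rework job will call for them. Move all four into the empty grey changeover rack, one to a bay, in that same left-to-right order (left and right as the robot sees them), each standing upright with its hood flat on the bay floor and let go. Never tip a nozzle over.

Things in the scene. Friction and masses are not known exactly. Their poses are not given: they have to be found in the camera images.
- nozzle_round: Loose steel hot-air nozzle, 64 mm tall, about 0.1 kg, hood down: round hood 42 mm in diameter, 24 mm high, a sloping shoulder up to 30 mm and a plain round collar tube above it, 28 mm in diameter, 30 to 64 mm above the underside: grip it there, from above. Origin: centre of its underside; z up through the collar.
- nozzle_small_square: Loose steel hot-air nozzle, 64 mm tall, about 0.1 kg, hood down: small square hood 34 x 34 mm, 24 mm high, a sloping shoulder up to 30 mm and a plain round collar tube above it, 28 mm in diameter, 30 to 64 mm above the underside: grip it there, from above. Origin: centre of its underside; z up through the collar.
- nozzle_oblong: Loose steel hot-air nozzle, 64 mm tall, about 0.1 kg, hood down: narrow oblong hood, 28 mm (its x) by 54 mm (its y), 24 mm high, a sloping shoulder up to 30 mm and a plain round collar tube above it, 28 mm in diameter, 30 to 64 mm above the underside: grip it there, from above. Origin: centre of its underside; z up through the collar.
- nozzle_large_square: Loose steel hot-air nozzle, 64 mm tall, about 0.1 kg, hood down: large square hood 52 x 52 mm, 24 mm high, a sloping shoulder up to 30 mm and a plain round collar tube above it, 28 mm in diameter, 30 to 64 mm above the underside: grip it there, from above. Origin: centre of its underside; z up through the collar.
- seat_round: Fixed black plastic seat, 78 x 74 mm and 10 mm thick, lying in the storage rack, with a 6 mm deep recess in the outline of the round nozzle (5 mm wider over all; floor 4 mm above the seat's underside). That nozzle starts in it. Origin: centre of its underside, 5 mm above the table; same axes as the storage rack.
- seat_small_square: Fixed black plastic seat, 78 x 74 mm and 10 mm thick, lying in the storage rack, with a 6 mm deep recess in the outline of the small square nozzle (5 mm wider over all; floor 4 mm above the seat's underside). That nozzle starts in it. Origin: centre of its underside, 5 mm above the table; same axes as the storage rack.
- seat_oblong: Fixed black plastic seat, 78 x 74 mm and 10 mm thick, lying in the storage rack, with a 6 mm deep recess in the outline of the oblong nozzle (5 mm wider over all; floor 4 mm above the seat's underside). That nozzle starts in it. Origin: centre of its underside, 5 mm above the table; same axes as the storage rack.
- seat_large_square: Fixed black plastic seat, 78 x 74 mm and 10 mm thick, lying in the storage rack, with a 6 mm deep recess in the outline of the large square nozzle (5 mm wider over all; floor 4 mm above the seat's underside). That nozzle starts in it. Origin: centre of its underside, 5 mm above the table; same axes as the storage rack.
- storage_rack: Fixed bright aluminium channel, 96 x 338 mm, end walls 22 mm high, floor at 5 mm, holding four black seats in a row, centred at y = +120, +40, -40, -120 mm, x = 0; which seat is where varies. It may be the nearer or the farther rack. Origin: centre of its underside, on the table; z up, x away from the robot, y to the robot's left (within 0.12 rad).
- changeover_rack: Fixed grey metal rack, 86 x 356 mm, with four empty bays in a row, centred at y = +120, +40, -40, -120 mm, x = 0. Bay: 78 mm (x) by 76 mm (y) inside, floor at 5 mm, dividers 20 mm high, front and back lips 14 mm; a low brass screw outside each end. Origin: centre of its underside, on the table; z up, x away from the robot, y to the robot's left (within 0.12 rad).

How it is judged (in metres and radians):
At the end, for the whole second after the job is handed in: Each nozzle stands in the changeover bay with the same place in the row, from the left, as its own seat has in the storage rack: within 26 mm of the bay centre along and across, underside on the bay floor (1 to 10 mm above the rack underside), upright within 0.1 rad, slower than 0.02 m/s (((y of seat_round in the frame of storage_rack between 0.1 and 0.14 m and y of nozzle_round in the frame of changeover_rack between 0.094 and 0.146 m) or (y of seat_round in the frame of storage_rack between 0.02 and 0.06 m and y of nozzle_round in the frame of changeover_rack between 0.014 and 0.066 m) or (y of seat_round in the frame of storage_rack between -0.06 and -0.02 m and y of nozzle_round in the frame of changeover_rack between -0.066 and -0.014 m) or (y of seat_round in the frame of storage_rack between -0.14 and -0.1 m and y of nozzle_round in the frame of changeover_rack between -0.146 and -0.094 m)) and x of nozzle_round in the frame of changeover_rack between -0.026 and 0.026 m and z of nozzle_round in the frame of changeover_rack between 0.001 and 0.01 m and angle between each of nozzle_round, nozzle_small_square, nozzle_oblong, nozzle_large_square's own z axis and vertical below 0.1 rad and linear speed of each of nozzle_round, nozzle_small_square, nozzle_oblong, nozzle_large_square below 0.02 m/s and ((y of seat_small_square in the frame of storage_rack between 0.1 and 0.14 m and y of nozzle_small_square in the frame of changeover_rack between 0.094 and 0.146 m) or (y of seat_small_square in the frame of storage_rack between 0.02 and 0.06 m and y of nozzle_small_square in the frame of changeover_rack between 0.014 and 0.066 m) or (y of seat_small_square in the frame of storage_rack between -0.06 and -0.02 m and y of nozzle_small_square in the frame of changeover_rack between -0.066 and -0.014 m) or (y of seat_small_square in the frame of storage_rack between -0.14 and -0.1 m and y of nozzle_small_square in the frame of changeover_rack between -0.146 and -0.094 m)) and x of nozzle_small_square in the frame of changeover_rack between -0.026 and 0.026 m and z of nozzle_small_square in the frame of changeover_rack between 0.001 and 0.01 m and ((y of seat_oblong in the frame of storage_rack between 0.1 and 0.14 m and y of nozzle_oblong in the frame of changeover_rack between 0.094 and 0.146 m) or (y of seat_oblong in the frame of storage_rack between 0.02 and 0.06 m and y of nozzle_oblong in the frame of changeover_rack between 0.014 and 0.066 m) or (y of seat_oblong in the frame of storage_rack between -0.06 and -0.02 m and y of nozzle_oblong in the frame of changeover_rack between -0.066 and -0.014 m) or (y of seat_oblong in the frame of storage_rack between -0.14 and -0.1 m and y of nozzle_oblong in the frame of changeover_rack between -0.146 and -0.094 m)) and x of nozzle_oblong in the frame of changeover_rack between -0.026 and 0.026 m and z of nozzle_oblong in the frame of changeover_rack between 0.001 and 0.01 m and ((y of seat_large_square in the frame of storage_rack between 0.1 and 0.14 m and y of nozzle_large_square in the frame of changeover_rack between 0.094 and 0.146 m) or (y of seat_large_square in the frame of storage_rack between 0.02 and 0.06 m and y of nozzle_large_square in the frame of changeover_rack between 0.014 and 0.066 m) or (y of seat_large_square in the frame of storage_rack between -0.06 and -0.02 m and y of nozzle_large_square in the frame of changeover_rack between -0.066 and -0.014 m) or (y of seat_large_square in the frame of storage_rack between -0.14 and -0.1 m and y of nozzle_large_square in the frame of changeover_rack between -0.146 and -0.094 m)) and x of nozzle_large_square in the frame of changeover_rack between -0.026 and 0.026 m and z of nozzle_large_square in the frame of changeover_rack between 0.001 and 0.01 m); the robot touches nothing.
It fails at once if a nozzle is tipped over (leans more than 0.8 rad) (angle between any of nozzle_round, nozzle_small_square, nozzle_oblong, nozzle_large_square's own z axis and vertical above 0.8 rad).
It also fails if it takes over 88 s, if anything falls off the work surface, if the arm or the gripper's body presses on something with over 40 N, if the wrist force passes 120 N, or if a joint passes its speed limit or range.

## Working session

There is one attempt and no reset: what is moved stays moved. The work goes in short steps, Python scripts to look and compute and a shell command to move; the robot and the scene stay as the last step left them, time stands still between calls to the robot, and variables do not carry over. Pictures are saved under pics/ and viewed, at most 14 in all, crops included, and the job is handed in when it is done.

```bash
mkdir -p pics; ls; python3 - <<'E'
from cell import *
import cv2
print(state())
for n in("scene","side"):
    p,d=read_camera(n);print(n,camera_info(n),(d>0).mean());cv2.imwrite(f"pics/{n}0.png",p[:,:,::-1])
    import numpy as np;np.savez(f"{n}0.npz",p=p,d=d)
print(camera_info("wrist"))
E
```

```text
pics
{'t': 0.0, 'joints': array([-1.43458744e+00,  4.91532961e-01,  1.55945241e+00, -8.43410056e-06,
        1.09171782e+00, -1.05617518e-01]), 'qvel': array([-0.00093711, -0.00096268,  0.00183597,  0.00057958,  0.00044727,
        0.00183301]), 'tau': array([-8.85289792e-04, -6.12638927e+01, -2.58180320e+01,  6.92061125e-02,
        4.81661002e-02, -7.93438403e-05]), 'eef_pos': array([ 149.64784828, -606.56147533,  214.0772592 ]), 'tcp_rot': array([-3.14048751e+00, -1.09636007e-04,  2.41830236e-01]), 'ft_force': array([ 0.65481486, -0.09453282,  0.31563966]), 'moment': array([0.02480434, 0.02813681, 0.00305012]), 'grip_force': 0.0, 'opening': 0.9997055014348216}
scene {'vertical_fov': 46.71264007493497, 'cx': 319.45884141027864, 'cy': 238.3780233708682, 'origin': array([1182.51092335,  186.38611367,  556.14608695]), 'attitude': array([-2.21249414e+00,  3.51210911e-04,  1.88416689e+00])} 0.9959114583333334
side {'vertical_fov': 50.51551522884725, 'cx': 313.73584140351795, 'cy': 238.01044451166325, 'origin': array([ 232.29679468, -454.21890671,  515.87596458]), 'attitude': array([-2.2739184 , -0.01467649, -0.61411638])} 0.9960546875
{'vertical_fov': 63.674733227020944, 'cx': 315.17549670127266, 'cy': 239.1568468561162, 'origin': array([ 216.62212582, -588.67507189,  383.93025116]), 'attitude': array([ 2.89117874e+00,  1.16240755e-03, -1.32901349e+00])}
```

View pics/scene0.png

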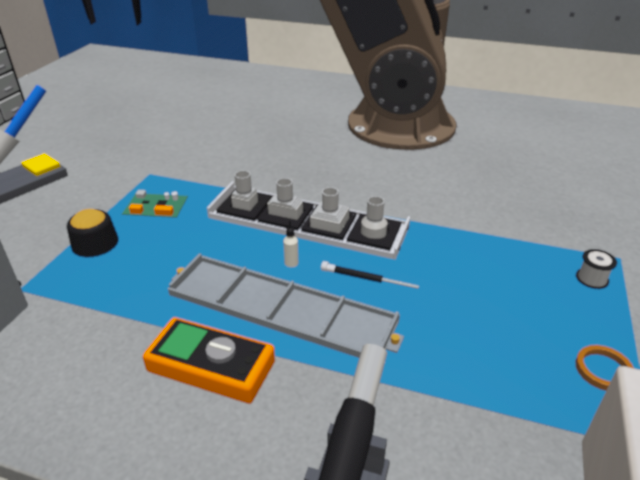

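View pics/side0.png

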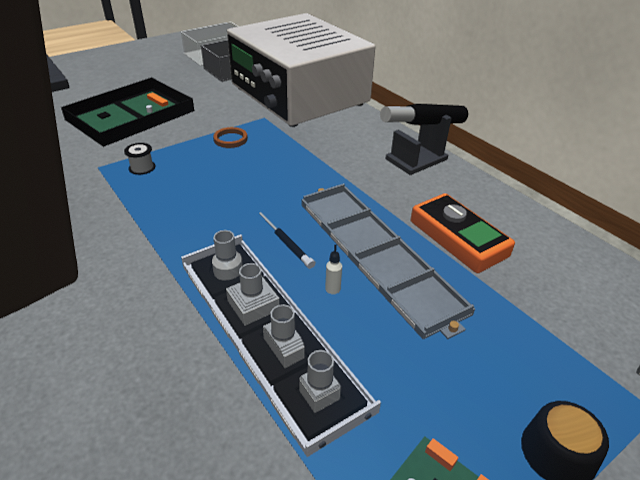

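The scene view, from the far side, shows the aluminium rack near the robot with nozzles at about (243,185), (285,195), (330,205) and (375,215). The grey rack lies farther out, spanning (170,290) to (400,340), with a bottle at (290,250) between the two. Image right is the robot's left, so from the left the order is round, large square, oblong, small square, and the side view agrees. Next I measure.

```bash
cat > h.py <<'E'
import numpy as np,cv2
from cell import *
from scipy.spatial.transform import Rotation as R
def rays(n,info=None):
    i=info or camera_info(n);f=240/np.tan(np.radians(i["vertical_fov"])/2)
    v,u=np.mgrid[:480,:640]
    return i["origin"],np.dstack([(u-i["cx"])/f,(v-i["cy"])/f,np.ones((480,640))])@R.from_euler("xyz",i["attitude"]).as_matrix().T
def cloud(n,d,info=None):
    o,r=rays(n,info);return o+r*d[...,None]
def go(x,y,yaw=None):
    s=state();R0=R.from_euler("xyz",s["tcp_rot"]).as_matrix()
    return R0.T@(np.array([x,y,s["eef_pos"][2]])-s["eef_pos"])
E
python3 - <<'E'
from h import *
for n in("scene","side"):
    z=np.load(n+"0.npz");P=cloud(n,z["d"]);p=z["p"].astype(int)
    X,Y,Z=P[...,0],P[...,1],P[...,2]
    near=(X>300)&(X<900)&(abs(Y)<400)
    print(n,"table z",np.median(Z[near&(abs(Z)<8)]))
    # collars: top ring, grey
    grey=(p.max(2)-p.min(2)<25)
    m=(near&grey&(Z>48)&(Z<80)).astype(np.uint8)
    k,l,st,c=cv2.connectedComponentsWithStats(m)
    for i in range(1,k):
        if st[i,4]>60:
            q=P[l==i];top=q[q[:,2]>np.percentile(q[:,2],99)-6]
            (cc,rr)=cv2.minEnclosingCircle(q[:,:2].astype(np.float32))
            print(" collar",st[i,4],np.round(c[i]),"circ",np.round(cc),round(rr,1),"ztop",round(np.percentile(q[:,2],97),1))
    # low grey structures
    m=(near&grey&(Z>2.5)&(Z<26)).astype(np.uint8)
    k,l,st,c=cv2.connectedComponentsWithStats(m)
    for i in range(1,k):
        if st[i,4]>800:
            q=P[l==i];b=cv2.minAreaRect(q[:,:2].astype(np.float32))
            print(" rack",st[i,4],np.round(c[i]),b,np.percentile(q[:,2],[5,50,97]))
E
```

```text
scene table z -0.28372299466860795
 collar 299 [243. 180.] circ [ 431. -195.] 16.8 ztop 73.2
 collar 311 [284. 188.] circ [ 434. -119.] 16.7 ztop 72.6
 collar 330 [330. 197.] circ [439. -35.] 16.4 ztop 73.3
 collar 344 [375. 206.] circ [442.  41.] 16.1 ztop 72.7
 collar 130 [290. 234.] circ [551. -65.] 8.8 ztop 75.1
 collar 381 [  7. 282.] circ [ 779. -387.] 18.3 ztop 78.3
 collar 734 [598. 447.] circ [800. 350.] 42.1 ztop 79.3
 collar 62 [330. 431.] circ [856.  92.] 6.4 ztop 60.3
 collar 266 [378. 445.] circ [856. 142.] 9.5 ztop 60.5
 rack 5356 [310. 223.] ((436.6380310058594, -77.91911315917969), (338.8507080078125, 101.7195053100586), 87.64891052246094) [ 4.6486011  13.57023731 23.29146338]
 rack 10096 [285. 306.] ((650.8737182617188, -44.66062927246094), (352.1883239746094, 87.652099609375), 84.11730194091797) [ 3.02657784  4.86613214 18.83767393]
side table z -0.17785730991261062
 collar 1080 [312.  94.] circ [814. 372.] 89.4 ztop 79.0
 collar 260 [407. 140.] circ [852. 120.] 31.5 ztop 59.9
 collar 484 [224. 244.] circ [440.  40.] 15.3 ztop 72.7
 collar 154 [334. 260.] circ [547. -67.] 8.5 ztop 71.9
 collar 567 [250. 278.] circ [435. -38.] 15.1 ztop 73.0
 collar 677 [282. 321.] circ [ 431. -120.] 14.9 ztop 73.1
 collar 799 [320. 368.] circ [ 430. -198.] 14.5 ztop 73.1
 collar 328 [551. 426.] circ [ 594. -384.] 30.3 ztop 50.9
 rack 9275 [388. 262.] ((645.455078125, -48.77268981933594), (350.0868835449219, 89.88851928710938), 84.357421875) [ 3.02265813  4.87238731 18.79809913]
 rack 12170 [281. 356.] ((433.2615966796875, -79.66148376464844), (341.2505187988281, 97.89846801757812), 87.77330780029297) [ 4.3997286  13.68943365 22.29755391]
```

```bash
python3 -m handwheel '[{"yaw": 0.121, "aperture": 0.5}, {"yaw": 0.242, "aperture": 0.5}, {"yaw": 0.242, "aperture": 0.5}]'
python3 -m handwheel '[{"pos": [18, -27, 0], "aperture": 0.5}, {"pos": [37, -55, 0], "aperture": 0.5}, {"pos": [56, -82, 0], "aperture": 0.5}, {"pos": [75, -109, 0], "aperture": 0.5}, {"pos": [94, -137, 0], "aperture": 0.5}]'
python3 -m handwheel '[{"pos": [18, -27, 0], "aperture": 0.5}, {"pos": [37, -55, 0], "aperture": 0.5}, {"pos": [56, -82, 0], "aperture": 0.5}, {"pos": [75, -109, 0], "aperture": 0.5}, {"pos": [94, -137, 0], "aperture": 0.5}]'
python3 -m handwheel '[{"pos": [18, -27, 0], "aperture": 0.5}, {"pos": [37, -55, 0], "aperture": 0.5}, {"pos": [56, -82, 0], "aperture": 0.5}, {"pos": [75, -109, 0], "aperture": 0.5}, {"pos": [75, -109, 0], "aperture": 0.5}]'
python3 - <<'E'
from h import *
for n in("scene","side"):
    z=np.load(n+"0.npz");P=cloud(n,z["d"]);p=z["p"].astype(int)
    X,Y,Z=P[...,0],P[...,1],P[...,2]
    m=((p.max(2)-p.min(2)<25)&(Z>2.5)&(Z<7.5)&(X>580)&(X<720)&(Y>-240)&(Y<150)).astype(np.uint8)
    k,l,st,c=cv2.connectedComponentsWithStats(m)
    for i in range(1,k):
        if st[i,4]>400: print(n,st[i,4],cv2.minAreaRect(P[l==i][:,:2].astype(np.float32)))
print(go(430,-197),state()["tcp_rot"])
i=camera_info("wrist");p,d=read_camera("wrist");P=cloud("wrist",d,i)
m=((P[...,2]>48)&(P[...,2]<80)).astype(np.uint8)
k,l,st,c=cv2.connectedComponentsWithStats(m)
for j in range(1,k):
    if st[j,4]>300: q=P[l==j];print(st[j,4],c[j].round(),cv2.minEnclosingCircle(q[q[:,2]>66][:,:2].astype(np.float32)))
cv2.imwrite("pics/w1.png",p[:,:,::-1])
E
```

```text
t: 0.35
eef_pos: [149.7, -606.7, 214.3]
tcp_rot: [-3.141, 0.0, -0.006]
ft_force: [0.2, -0.5, -0.2]
opening: 0.846
grip_force: 0.0
t: 0.77
eef_pos: [244.3, -468.5, 214.5]
tcp_rot: [-3.141, 0.0, 0.004]
ft_force: [1.0, 0.2, -0.6]
opening: 0.522
grip_force: 0.0
t: 1.18
eef_pos: [338.3, -331.5, 214.6]
tcp_rot: [3.141, -0.0, 0.004]
ft_force: [1.2, -1.3, 0.2]
opening: 0.499
grip_force: 0.0
t: 1.6
eef_pos: [414.7, -220.3, 214.7]
tcp_rot: [-3.141, -0.0, 0.008]
ft_force: [0.4, -0.9, -0.8]
opening: 0.5
grip_force: 0.0
scene 1444 ((631.597900390625, -169.71823120117188), (69.68754577636719, 73.52045440673828), 84.88926696777344)
scene 1617 ((640.06396484375, -88.59434509277344), (71.19580841064453, 74.403564453125), 84.34180450439453)
scene 1821 ((648.1583862304688, -8.006420135498047), (72.9138412475586, 73.73898315429688), 84.88319396972656)
scene 406 ((690.14111328125, -61.3533935546875), (294.9237365722656, 4.70429801940918), 84.43851470947266)
scene 1922 ((656.7177734375, 72.74552917480469), (73.94189453125, 74.88155364990234), 84.51946258544922)
side 972 ((663.3200073242188, 82.02368164062
[... 223 characters left out ...]
 (68.7721939086914, 74.94810485839844), 84.81983947753906)
side 2019 ((638.6448974609375, -160.57595825195312), (71.26354217529297, 74.52486419677734), 84.03312683105469)
[ 1.55109103e+01 -2.31607501e+01  1.85502131e-02] [-3.14105784e+00 -3.97368123e-04  7.70417641e-03]
1655 [538.  12.] ((0.0, 0.0), 0.0)
532 [121.  54.] ((547.9304809570312, -65.57695770263672), 6.059206962585449)
962 [ 14. 190.] ((440.47406005859375, 37.657249450683594), 13.16391658782959)
1399 [ 97. 196.] ((437.2553405761719, -36.064491271972656), 14.675276756286621)
1154 [196. 202.] ((432.4079895019531, -118.25215911865234), 14.238911628723145)
989 [288. 206.] ((430.40484619140625, -195.98745727539062), 14.001753807067871)
```

View pics/w1.png

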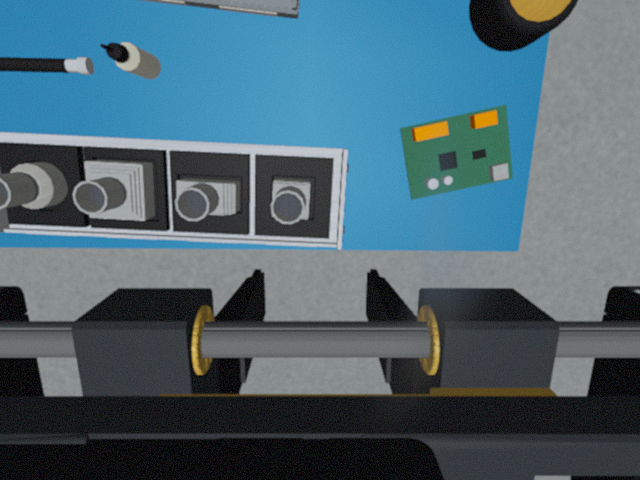

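The wrist view shows the collars at (15,190), (97,196), (196,202) and (288,206). The round, large square, oblong and small square order is confirmed. I take the small square first.

```bash
python3 -m handwheel '[{"pos": [8, -12, 0], "aperture": 0.5}, {"pos": [15.5, -23.5, 20], "aperture": 0.5}, {"pos": [15.5, -23.5, 50], "aperture": 0.5}, {"pos": [15.5, -23.5, 80], "aperture": 0.5}, {"pos": [15.5, -23.5, 80], "aperture": 0.5}]'
python3 -m handwheel '[{"pos": [0, 0, 25], "aperture": 0.5}, {"pos": [0, 0, 50], "aperture": 0.5}, {"pos": [0, 0, 75], "aperture": 0.5}, {"pos": [0, 0, 92], "aperture": 0.5}, {"pos": [0, 0, 92], "aperture": 0.5}]'
python3 -c "from h import *;print(go(430.3,-196.5),state()['eef_pos'])"
```

```text
t: 2.07
eef_pos: [426.1, -199.9, 130.8]
tcp_rot: [-3.138, 0.006, 0.002]
ft_force: [-0.6, 0.3, -0.1]
opening: 0.504
grip_force: 0.0
t: 2.48
eef_pos: [427.4, -200.8, 41.2]
tcp_rot: [-3.14, 0.003, 0.001]
ft_force: [-0.3, 0.6, -0.1]
opening: 0.499
grip_force: 0.0
[ 2.93626844e+00 -4.27436425e+00 -1.10479484e-03] [ 427.36677424 -200.77645296   41.1661629 ]
```

```bash
python3 -m handwheel '[{"pos": [3, -4, 0], "aperture": 0.5}, {"pos": [3, -4, 0], "aperture": 0.2}, {"pos": [3, -4, 0], "aperture": 0.2}, {"pos": [3, -4, 0], "aperture": 0.2}, {"pos": [3, -4, 0], "aperture": 0.2}]'
python3 -m handwheel '[{"aperture": 0.2}, {"aperture": 0.2}, {"aperture": 0.2}]'
```

```text
t: 2.9
eef_pos: [431.6, -196.6, 43.5]
tcp_rot: [3.141, -0.001, 0.0]
ft_force: [-0.1, -0.1, 2.9]
opening: 0.289
grip_force: 30.0
t: 3.15
eef_pos: [431.6, -196.6, 43.5]
tcp_rot: [3.141, -0.001, -0.0]
ft_force: [-0.2, -0.3, 8.1]
opening: 0.289
grip_force: 30.0
```

```bash
python3 -m handwheel '[{"pos": [0, 0, -10], "aperture": 0.2}, {"pos": [0, 0, -35], "aperture": 0.2}, {"pos": [0, 0, -60], "aperture": 0.2}, {"pos": [0, 0, -85], "aperture": 0.2}, {"pos": [0, 0, -105], "aperture": 0.2}]'
python3 -m handwheel '[{"pos": [25, -4, 0], "aperture": 0.2}, {"pos": [55, -8, 0], "aperture": 0.2}, {"pos": [85, -13, 0], "aperture": 0.2}, {"pos": [110, -17, 0], "aperture": 0.2}, {"pos": [130, -20, 0], "aperture": 0.2}]'
python3 -m handwheel '[{"pos": [25, -4, 0], "aperture": 0.2}, {"pos": [45, -8, 0], "aperture": 0.2}, {"pos": [65, -11, 0], "aperture": 0.2}, {"pos": [74, -12.5, 0], "aperture": 0.2}, {"pos": [74, -12.5, 0], "aperture": 0.2}]'
python3 -m handwheel '[{"aperture": 0.2}, {"aperture": 0.2}]'
python3 - <<'E'
from h import *
print(go(635,-164.5),state()["eef_pos"])
p,d=read_camera("wrist");cv2.imwrite("pics/w2.png",p[:,:,::-1])
E
```

```text
t: 3.57
eef_pos: [431.3, -196.4, 149.6]
tcp_rot: [3.141, -0.001, -0.0]
ft_force: [0.4, 0.4, -1.2]
opening: 0.288
grip_force: 30.0
t: 3.98
eef_pos: [562.9, -175.9, 147.9]
tcp_rot: [3.141, -0.001, 0.0]
ft_force: [-0.0, -0.8, -0.2]
opening: 0.292
grip_force: 30.0
t: 4.4
eef_pos: [636.2, -163.5, 147.3]
tcp_rot: [3.142, -0.0, 0.001]
ft_force: [-0.4, -0.1, -0.9]
opening: 0.291
grip_force: 30.0
t: 4.57
eef_pos: [634.2, -164.1, 147.6]
tcp_rot: [-3.141, 0.001, -0.0]
ft_force: [-0.2, -0.5, -0.5]
opening: 0.288
grip_force: 30.0
[ 7.95598686e-01  4.27331941e-01 -7.00580516e-04] [ 634.2045763  -164.07234187  147.60544734]
```

View pics/w2.png

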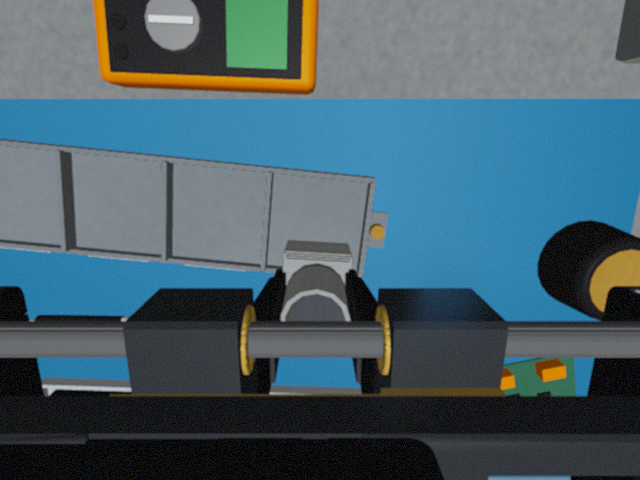

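The nozzle hangs upright at (318,280). The end bay lies straight under it, its floor around (315,220), so I lower it.

```bash
python3 -m handwheel '[{"pos": [0, 0, 25], "aperture": 0.2}, {"pos": [0, 0, 55], "aperture": 0.2}, {"pos": [0, 0, 80], "aperture": 0.2}, {"pos": [0, 0, 95], "aperture": 0.2}, {"pos": [0, 0, 103], "aperture": 0.2}]'
python3 -m handwheel '[{"pos": [0, 0, 2], "aperture": 0.2}, {"pos": [0, 0, 4], "aperture": 0.2}, {"pos": [0, 0, 4], "aperture": 0.2}, {"pos": [0, 0, 4], "aperture": 0.2}]'
```

```text
t: 5.03
eef_pos: [633.7, -164.0, 42.7]
tcp_rot: [-3.141, 0.003, -0.001]
ft_force: [-0.2, 0.2, -0.7]
opening: 0.291
grip_force: 30.0
t: 5.37
eef_pos: [635.7, -164.1, 41.8]
tcp_rot: [3.141, -0.002, -0.0]
ft_force: [-0.0, 0.4, -0.5]
opening: 0.287
grip_force: 30.0
```

```bash
python3 -m handwheel '[{"pos": [0, 0, 1], "aperture": 0.2}, {"pos": [0, 0, 2], "aperture": 0.2}, {"pos": [0, 0, 2], "aperture": 0.2}]'
```

```text
t: 5.62
eef_pos: [635.6, -164.1, 39.6]
tcp_rot: [3.141, -0.001, -0.0]
ft_force: [-1.6, -0.1, 5.3]
opening: 0.292
grip_force: 30.0
```

```bash
python3 -m handwheel '[{"aperture": 0.5}, {"aperture": 0.5}, {"aperture": 0.5}, {"aperture": 0.5}, {"pos": [0, 0, -10], "aperture": 0.5}]'
python3 -m handwheel '[{"pos": [0, 0, -25], "aperture": 0.5}, {"pos": [0, 0, -50], "aperture": 0.5}, {"pos": [0, 0, -75], "aperture": 0.5}, {"pos": [0, 0, -98], "aperture": 0.5}, {"pos": [0, 0, -98], "aperture": 0.5}]'
python3 -m handwheel '[{"pos": [-25, -6, 0], "aperture": 0.5}, {"pos": [-55, -12, 0], "aperture": 0.5}, {"pos": [-85, -19, 0], "aperture": 0.5}, {"pos": [-110, -24, 0], "aperture": 0.5}, {"pos": [-130, -29, 0], "aperture": 0.5}]'
python3 -m handwheel '[{"pos": [-25, -5, 0], "aperture": 0.5}, {"pos": [-50, -11, 0], "aperture": 0.5}, {"pos": [-65, -14, 0], "aperture": 0.5}, {"pos": [-73.5, -16, 0], "aperture": 0.5}, {"pos": [-73.5, -16, 0], "aperture": 0.5}]'
python3 -m handwheel '[{"aperture": 0.5}, {"aperture": 0.5}]'
python3 -c "from h import *;print(go(431.7,-119.2),state()['eef_pos'])"
```

```text
t: 6.03
eef_pos: [634.4, -163.6, 47.2]
tcp_rot: [-3.141, 0.003, -0.0]
ft_force: [-0.4, 0.1, -0.4]
opening: 0.492
grip_force: 0.0
t: 6.45
eef_pos: [637.0, -164.5, 152.2]
tcp_rot: [3.139, -0.007, -0.0]
ft_force: [1.1, 0.1, 0.5]
opening: 0.501
grip_force: 0.0
t: 6.87
eef_pos: [503.3, -134.4, 146.9]
tcp_rot: [-3.142, 0.0, -0.0]
ft_force: [0.5, -1.2, -0.5]
opening: 0.499
grip_force: 0.0
t: 7.28
eef_pos: [430.7, -118.6, 147.0]
tcp_rot: [3.142, 0.0, -0.0]
ft_force: [0.4, -0.2, 0.9]
opening: 0.501
grip_force: 0.0
t: 7.45
eef_pos: [432.8, -119.3, 146.8]
tcp_rot: [3.141, -0.001, -0.0]
ft_force: [0.5, 0.3, -0.1]
opening: 0.5
grip_force: 0.0
[-1.14441387e+00 -7.96558383e-02 -1.08189823e-03] [ 432.84439454 -119.27994036  146.76036634]
```

Down 104 to a TCP height near 43, then grip and lift 105.

```bash
python3 -m handwheel '[{"pos": [0, 0, 25], "aperture": 0.5}, {"pos": [-1, 0, 55], "aperture": 0.5}, {"pos": [-1, 0, 80], "aperture": 0.5}, {"pos": [-1, 0, 96], "aperture": 0.5}, {"pos": [-1, 0, 103.5], "aperture": 0.5}]'
python3 -m handwheel '[{"aperture": 0.5}, {"aperture": 0.2}, {"aperture": 0.2}, {"aperture": 0.2}, {"aperture": 0.2}]'
python3 -m handwheel '[{"aperture": 0.2}, {"aperture": 0.2}, {"aperture": 0.2}]'
```

```text
t: 7.87
eef_pos: [430.9, -118.9, 40.9]
tcp_rot: [-3.141, 0.002, -0.0]
ft_force: [0.4, 0.1, -0.3]
opening: 0.5
grip_force: 0.0
t: 8.28
eef_pos: [431.3, -119.1, 44.0]
tcp_rot: [3.141, -0.002, -0.0]
ft_force: [-0.5, 0.3, 2.0]
opening: 0.289
grip_force: 30.0
t: 8.53
eef_pos: [431.3, -119.1, 43.9]
tcp_rot: [3.141, -0.002, -0.0]
ft_force: [-1.0, -0.3, 6.9]
opening: 0.287
grip_force: 30.0
```

```bash
python3 -m handwheel '[{"pos": [0, 0, -10], "aperture": 0.2}, {"pos": [0, 0, -35], "aperture": 0.2}, {"pos": [0, 0, -60], "aperture": 0.2}, {"pos": [0, 0, -85], "aperture": 0.2}, {"pos": [0, 0, -105], "aperture": 0.2}]'
python3 -m handwheel '[{"pos": [25, -4, 0], "aperture": 0.2}, {"pos": [55, -9, 0], "aperture": 0.2}, {"pos": [85, -14, 0], "aperture": 0.2}, {"pos": [110, -18, 0], "aperture": 0.2}, {"pos": [135, -22, 0], "aperture": 0.2}]'
python3 -m handwheel '[{"pos": [25, -4, 0], "aperture": 0.2}, {"pos": [45, -8, 0], "aperture": 0.2}, {"pos": [65, -11, 0], "aperture": 0.2}, {"pos": [77, -13, 0], "aperture": 0.2}, {"pos": [77, -13, 0], "aperture": 0.2}]'
python3 -m handwheel '[{"aperture": 0.2}, {"aperture": 0.2}, {"pos": [0, 0, 25], "aperture": 0.2}, {"pos": [0, 0, 55], "aperture": 0.2}, {"pos": [0, 0, 75], "aperture": 0.2}]'
python3 -m handwheel '[{"pos": [0, 0, 15], "aperture": 0.2}, {"pos": [0, 0, 25], "aperture": 0.2}, {"pos": [0, 0, 29], "aperture": 0.2}, {"pos": [0, 0, 29], "aperture": 0.2}, {"pos": [0, 0, 29], "aperture": 0.2}]'
```

```text
t: 8.95
eef_pos: [430.8, -118.9, 150.1]
tcp_rot: [3.141, -0.001, -0.0]
ft_force: [-0.3, -0.4, -0.8]
opening: 0.292
grip_force: 30.0
t: 9.37
eef_pos: [567.0, -96.5, 148.4]
tcp_rot: [3.141, -0.0, -0.0]
ft_force: [-0.9, 0.2, -1.3]
opening: 0.289
grip_force: 30.0
t: 9.78
eef_pos: [644.4, -83.5, 147.9]
tcp_rot: [3.141, -0.001, 0.0]
ft_force: [0.6, 0.3, -0.5]
opening: 0.291
grip_force: 30.0
t: 10.2
eef_pos: [641.3, -84.0, 71.7]
tcp_rot: [-3.141, 0.001, -0.001]
ft_force: [0.5, -0.0, -1.3]
opening: 0.289
grip_force: 30.0
t: 10.62
eef_pos: [643.0, -84.1, 45.0]
tcp_rot: [3.141, -0.001, -0.0]
ft_force: [0.1, 0.0, -0.4]
opening: 0.289
grip_force: 30.0
```

```bash
python3 -m handwheel '[{"pos": [0, 0, 2], "aperture": 0.2}, {"pos": [0, 0, 4], "aperture": 0.2}, {"pos": [0, 0, 5], "aperture": 0.2}, {"pos": [0, 0, 5], "aperture": 0.2}, {"pos": [0, 0, 5], "aperture": 0.2}]'
```

```text
t: 11.03
eef_pos: [643.1, -84.0, 40.0]
tcp_rot: [3.141, -0.001, -0.0]
ft_force: [-0.4, -0.8, 6.1]
opening: 0.291
grip_force: 30.0
```

```bash
python3 -m handwheel '[{"aperture": 0.5}, {"aperture": 0.5}, {"aperture": 0.5}, {"aperture": 0.5}, {"pos": [0, 0, -10], "aperture": 0.5}]'
python3 -m handwheel '[{"pos": [0, 0, -25], "aperture": 0.5}, {"pos": [0, 0, -50], "aperture": 0.5}, {"pos": [0, 0, -75], "aperture": 0.5}, {"pos": [0, 0, -98], "aperture": 0.5}, {"pos": [0, 0, -98], "aperture": 0.5}]'
python3 -m handwheel '[{"pos": [-25, -6, 0], "aperture": 0.5}, {"pos": [-55, -12, 0], "aperture": 0.5}, {"pos": [-85, -19, 0], "aperture": 0.5}, {"pos": [-110, -25, 0], "aperture": 0.5}, {"pos": [-130, -30, 0], "aperture": 0.5}]'
python3 -m handwheel '[{"pos": [-25, -5, 0], "aperture": 0.5}, {"pos": [-50, -11, 0], "aperture": 0.5}, {"pos": [-65, -14, 0], "aperture": 0.5}, {"pos": [-77, -17, 0], "aperture": 0.5}, {"pos": [-77, -17, 0], "aperture": 0.5}]'
python3 -m handwheel '[{"aperture": 0.5}, {"aperture": 0.5}, {"aperture": 0.5}]'
python3 - <<'E'
from h import *
i=camera_info("side");p,d=read_camera("side");P=cloud("side",d,i)
m=((P[...,2]>45)&(P[...,2]<80)&(P[...,0]>400)&(P[...,0]<700)&(abs(P[...,1])<260)).astype(np.uint8)
k,l,st,c=cv2.connectedComponentsWithStats(m)
for j in range(1,k):
    if st[j,4]>100: q=P[l==j];print(st[j,4],c[j].round(),cv2.minEnclosingCircle(q[:,:2].astype(np.float32)),q[:,2].max())
print(go(436,-37),state()['eef_pos'])
cv2.imwrite("pics/s3.png",p[:,:,::-1])
E
```

```text
t: 11.45
eef_pos: [641.9, -83.7, 47.7]
tcp_rot: [-3.141, 0.003, -0.0]
ft_force: [-1.3, 0.2, 0.0]
opening: 0.498
grip_force: 0.0
t: 11.87
eef_pos: [644.5, -84.3, 152.6]
tcp_rot: [3.14, -0.007, -0.0]
ft_force: [0.2, -0.5, 0.1]
opening: 0.501
grip_force: 0.0
t: 12.28
eef_pos: [510.7, -53.4, 147.3]
tcp_rot: [-3.142, 0.001, -0.0]
ft_force: [0.3, 0.4, 0.2]
opening: 0.499
grip_force: 0.0
t: 12.7
eef_pos: [433.8, -36.3, 147.4]
tcp_rot: [-3.141, 0.001, -0.0]
ft_force: [0.5, -0.2, 0.6]
opening: 0.504
grip_force: 0.0
t: 12.95
eef_pos: [436.6, -37.1, 147.1]
tcp_rot: [3.141, -0.0, -0.0]
ft_force: [-0.6, -0.0, -0.0]
opening: 0.501
grip_force: 0.0
457 [397. 240.] ((642.3377075195312, -84.1010971069336), 15.072528839111328) 69.83745156234312
521 [224. 244.] ((438.9978332519531, 40.06141662597656), 15.136733055114746) 73.8102260620937
218 [334. 261.] ((546.1974487304688, -67.44305419921875), 10.378966331481934) 78.74294170077468
537 [433. 276.] ((633.5223388671875, -164.65728759765625), 15.397014617919922) 70.80414760923179
604 [250. 279.] ((436.3124084472656, -37.83392333984375), 14.94774055480957) 73.5386186737112
[-5.27859292e-01 -9.40982800e-02 -1.81305865e-04] [436.52784055 -37.09420354 147.05782121]
```

View pics/s3.png

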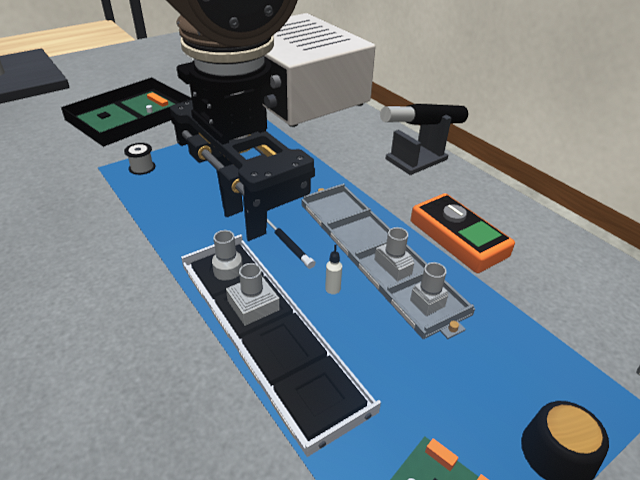

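Two nozzles stand upright in the right bays, small square at (433,285) and oblong at (397,250). The gripper hangs above the large square, which comes next.

```bash
python3 -m handwheel '[{"pos": [0, 0, 25], "aperture": 0.5}, {"pos": [0, 0, 55], "aperture": 0.5}, {"pos": [0, 0, 80], "aperture": 0.5}, {"pos": [0, 0, 96], "aperture": 0.5}, {"pos": [0, 0, 103.5], "aperture": 0.5}]'
python3 -m handwheel '[{"aperture": 0.5}, {"aperture": 0.2}, {"aperture": 0.2}, {"aperture": 0.2}, {"aperture": 0.2}]'
python3 -m handwheel '[{"aperture": 0.2}, {"aperture": 0.2}, {"aperture": 0.2}]'
```

```text
t: 13.42
eef_pos: [435.4, -36.9, 41.5]
tcp_rot: [-3.141, 0.003, -0.0]
ft_force: [-0.5, -0.4, -0.3]
opening: 0.499
grip_force: 0.0
t: 13.83
eef_pos: [436.3, -37.0, 44.5]
tcp_rot: [3.141, -0.002, -0.0]
ft_force: [0.6, -1.3, 2.6]
opening: 0.291
grip_force: 30.0
t: 14.08
eef_pos: [436.3, -37.1, 44.4]
tcp_rot: [3.141, -0.002, -0.0]
ft_force: [-1.1, -1.2, 8.8]
opening: 0.288
grip_force: 30.0
```

```bash
python3 -m handwheel '[{"pos": [0, 0, -10], "aperture": 0.2}, {"pos": [0, 0, -35], "aperture": 0.2}, {"pos": [0, 0, -60], "aperture": 0.2}, {"pos": [0, 0, -85], "aperture": 0.2}, {"pos": [0, 0, -105], "aperture": 0.2}]'
python3 -m handwheel '[{"pos": [25, -4, 0], "aperture": 0.2}, {"pos": [55, -9, 0], "aperture": 0.2}, {"pos": [85, -13, 0], "aperture": 0.2}, {"pos": [110, -17, 0], "aperture": 0.2}, {"pos": [135, -21, 0], "aperture": 0.2}]'
python3 -m handwheel '[{"pos": [25, -4, 0], "aperture": 0.2}, {"pos": [45, -7, 0], "aperture": 0.2}, {"pos": [65, -10, 0], "aperture": 0.2}, {"pos": [80, -12, 0], "aperture": 0.2}, {"pos": [80, -12, 0], "aperture": 0.2}]'
python3 -m handwheel '[{"aperture": 0.2}, {"aperture": 0.2}, {"pos": [0, 0, 25], "aperture": 0.2}, {"pos": [0, 0, 50], "aperture": 0.2}, {"pos": [0, 0, 65], "aperture": 0.2}]'
python3 -m handwheel '[{"aperture": 0.2}, {"aperture": 0.2}]'
python3 - <<'E'
from h import *
p,d=read_camera("side");cv2.imwrite("pics/s4.png",cv2.resize(p[150:350,280:520,::-1],None,fx=3,fy=3))
print(go(651.5,-4))
E
```

```text
t: 14.5
eef_pos: [435.8, -36.9, 150.6]
tcp_rot: [3.141, -0.001, -0.0]
ft_force: [1.1, -0.1, -1.4]
opening: 0.29
grip_force: 30.0
t: 14.92
eef_pos: [571.9, -15.6, 148.9]
tcp_rot: [3.141, -0.0, -0.0]
ft_force: [-0.6, 0.0, -0.7]
opening: 0.292
grip_force: 30.0
t: 15.33
eef_pos: [652.7, -3.6, 148.4]
tcp_rot: [3.141, -0.001, 0.0]
ft_force: [0.1, 1.2, -0.9]
opening: 0.285
grip_force: 30.0
t: 15.75
eef_pos: [649.1, -4.1, 82.1]
tcp_rot: [-3.142, 0.002, -0.0]
ft_force: [-0.6, 0.1, -1.6]
opening: 0.287
grip_force: 30.0
t: 15.92
eef_pos: [650.0, -4.1, 83.7]
tcp_rot: [-3.142, 0.001, -0.0]
ft_force: [0.7, -0.7, -0.5]
opening: 0.291
grip_force: 30.0
[ 7.67218820e-01 -1.10645602e-01  4.77495994e-04]
```

View pics/s4.png

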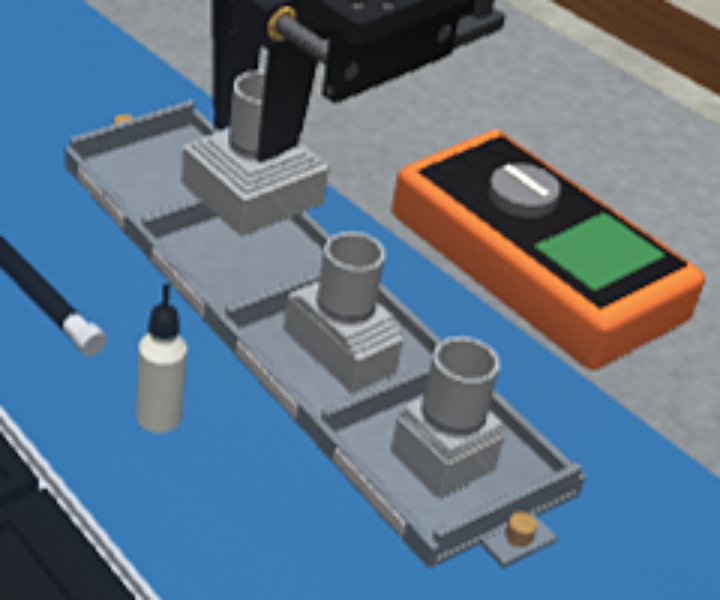

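The crop shows the large square level in the gripper at (255,180), above the empty second bay, with the placed two central and upright. I lower it.

```bash
python3 -m handwheel '[{"pos": [0, 0, 15], "aperture": 0.2}, {"pos": [0, 0, 28], "aperture": 0.2}, {"pos": [0, 0, 36], "aperture": 0.2}, {"pos": [0, 0, 39], "aperture": 0.2}, {"pos": [0, 0, 39], "aperture": 0.2}]'
python3 -m handwheel '[{"pos": [0, 0, 2], "aperture": 0.2}, {"pos": [0, 0, 4], "aperture": 0.2}, {"pos": [0, 0, 4], "aperture": 0.2}, {"pos": [0, 0, 4], "aperture": 0.2}]'
```

```text
t: 16.38
eef_pos: [650.5, -3.9, 44.1]
tcp_rot: [-3.142, 0.001, -0.0]
ft_force: [0.4, 0.7, -1.3]
opening: 0.289
grip_force: 30.0
t: 16.72
eef_pos: [650.9, -3.9, 40.8]
tcp_rot: [3.141, -0.0, -0.0]
ft_force: [0.5, -0.6, -1.8]
opening: 0.292
grip_force: 30.0
```

```bash
python3 -m handwheel '[{"pos": [0, 0, 1], "aperture": 0.2}, {"pos": [0, 0, 1], "aperture": 0.2}, {"pos": [0, 0, 1], "aperture": 0.2}]'
```

```text
t: 16.97
eef_pos: [651.0, -4.0, 40.5]
tcp_rot: [3.141, -0.001, -0.0]
ft_force: [-1.9, 0.6, 5.2]
opening: 0.289
grip_force: 30.0
```

```bash
python3 -m handwheel '[{"aperture": 0.5}, {"aperture": 0.5}, {"aperture": 0.5}, {"aperture": 0.5}, {"pos": [0, 0, -10], "aperture": 0.5}]'
python3 -m handwheel '[{"pos": [0, 0, -25], "aperture": 0.5}, {"pos": [0, 0, -50], "aperture": 0.5}, {"pos": [0, 0, -75], "aperture": 0.5}, {"pos": [0, 0, -98], "aperture": 0.5}, {"pos": [0, 0, -98], "aperture": 0.5}]'
python3 -m handwheel '[{"pos": [-25, -5, 0], "aperture": 0.5}, {"pos": [-55, -11, 0], "aperture": 0.5}, {"pos": [-85, -18, 0], "aperture": 0.5}, {"pos": [-110, -23, 0], "aperture": 0.5}, {"pos": [-130, -27, 0], "aperture": 0.5}]'
python3 -m handwheel '[{"pos": [-25, -5, 0], "aperture": 0.5}, {"pos": [-50, -10, 0], "aperture": 0.5}, {"pos": [-65, -13, 0], "aperture": 0.5}, {"pos": [-80, -16.5, 0], "aperture": 0.5}, {"pos": [-80, -16.5, 0], "aperture": 0.5}]'
python3 -m handwheel '[{"aperture": 0.5}, {"aperture": 0.5}, {"aperture": 0.5}]'
python3 -c "from h import *;print(go(440.3,39.8),state()['eef_pos'])"
```

```text
t: 17.38
eef_pos: [649.9, -3.9, 48.3]
tcp_rot: [-3.141, 0.003, -0.0]
ft_force: [0.0, 0.0, -0.3]
opening: 0.494
grip_force: 0.0
t: 17.8
eef_pos: [652.6, -4.1, 153.2]
tcp_rot: [3.141, -0.007, -0.0]
ft_force: [0.1, -0.1, 0.3]
opening: 0.503
grip_force: 0.0
t: 18.22
eef_pos: [518.7, 23.5, 147.9]
tcp_rot: [3.142, 0.001, 0.0]
ft_force: [0.1, 0.6, 0.7]
opening: 0.498
grip_force: 0.0
t: 18.63
eef_pos: [438.4, 40.1, 147.9]
tcp_rot: [-3.142, 0.001, 0.0]
ft_force: [0.5, 0.1, 0.3]
opening: 0.498
grip_force: 0.0
t: 18.88
eef_pos: [441.8, 39.4, 147.7]
tcp_rot: [3.141, -0.001, -0.0]
ft_force: [0.3, 0.1, 0.6]
opening: 0.5
grip_force: 0.0
[-1.47275287e+00 -4.04878589e-01 -1.02284332e-03] [441.77260032  39.39456562 147.65771207]
```

```bash
python3 -m handwheel '[{"pos": [0, 0, 25], "aperture": 0.5}, {"pos": [-1, 0, 55], "aperture": 0.5}, {"pos": [-1, 0, 80], "aperture": 0.5}, {"pos": [-1, 0, 96], "aperture": 0.5}, {"pos": [-1, 0, 104], "aperture": 0.5}]'
python3 -m handwheel '[{"aperture": 0.5}, {"aperture": 0.2}, {"aperture": 0.2}, {"aperture": 0.2}, {"aperture": 0.2}]'
python3 -m handwheel '[{"aperture": 0.2}, {"aperture": 0.2}, {"aperture": 0.2}]'
```

```text
t: 19.3
eef_pos: [439.6, 39.4, 41.5]
tcp_rot: [-3.142, 0.003, -0.001]
ft_force: [-0.1, 0.6, 0.5]
opening: 0.502
grip_force: 0.0
t: 19.72
eef_pos: [440.3, 39.6, 44.4]
tcp_rot: [3.141, -0.002, -0.0]
ft_force: [0.1, -0.4, -1.0]
opening: 0.288
grip_force: 29.9
t: 19.97
eef_pos: [440.3, 39.6, 44.3]
tcp_rot: [3.141, -0.002, -0.0]
ft_force: [-0.7, 0.2, 7.8]
opening: 0.285
grip_force: 29.9
```

```bash
python3 -m handwheel '[{"pos": [0, 0, -10], "aperture": 0.2}, {"pos": [0, 0, -35], "aperture": 0.2}, {"pos": [0, 0, -60], "aperture": 0.2}, {"pos": [0, 0, -85], "aperture": 0.2}, {"pos": [0, 0, -105], "aperture": 0.2}]'
python3 -m handwheel '[{"pos": [25, -4, 0], "aperture": 0.2}, {"pos": [55, -9, 0], "aperture": 0.2}, {"pos": [85, -14, 0], "aperture": 0.2}, {"pos": [110, -18, 0], "aperture": 0.2}, {"pos": [135, -22, 0], "aperture": 0.2}]'
python3 -m handwheel '[{"pos": [25, -4, 0], "aperture": 0.2}, {"pos": [45, -8, 0], "aperture": 0.2}, {"pos": [65, -11, 0], "aperture": 0.2}, {"pos": [84, -14.5, 0], "aperture": 0.2}, {"pos": [84, -14.5, 0], "aperture": 0.2}]'
python3 -m handwheel '[{"aperture": 0.2}, {"aperture": 0.2}, {"pos": [0, 0, 25], "aperture": 0.2}, {"pos": [0, 0, 55], "aperture": 0.2}, {"pos": [0, 0, 75], "aperture": 0.2}]'
python3 -m handwheel '[{"pos": [0, 0, 15], "aperture": 0.2}, {"pos": [0, 0, 25], "aperture": 0.2}, {"pos": [0, 0, 29], "aperture": 0.2}, {"pos": [0, 0, 29], "aperture": 0.2}, {"pos": [0, 0, 29], "aperture": 0.2}]'
```

```text
t: 20.38
eef_pos: [439.8, 39.6, 150.5]
tcp_rot: [3.141, -0.001, -0.0]
ft_force: [0.0, 0.1, -0.6]
opening: 0.293
grip_force: 29.9
t: 20.8
eef_pos: [575.9, 61.9, 148.8]
tcp_rot: [3.141, -0.0, -0.0]
ft_force: [-0.9, -0.2, -0.2]
opening: 0.289
grip_force: 29.9
t: 21.22
eef_pos: [661.2, 76.4, 148.3]
tcp_rot: [-3.142, -0.001, -0.0]
ft_force: [-0.8, -0.1, -1.0]
opening: 0.289
grip_force: 29.9
t: 21.63
eef_pos: [657.3, 75.9, 72.2]
tcp_rot: [3.141, 0.001, -0.0]
ft_force: [-0.2, 0.1, -1.3]
opening: 0.286
grip_force: 29.9
t: 22.05
eef_pos: [659.0, 76.0, 45.5]
tcp_rot: [3.142, -0.001, -0.0]
ft_force: [0.1, -0.3, -0.1]
opening: 0.294
grip_force: 29.9
```

```bash
python3 -m handwheel '[{"pos": [0, 0, 2], "aperture": 0.2}, {"pos": [0, 0, 4], "aperture": 0.2}, {"pos": [0, 0, 5], "aperture": 0.2}, {"pos": [0, 0, 5], "aperture": 0.2}, {"pos": [0, 0, 5], "aperture": 0.2}]'
```

```text
t: 22.47
eef_pos: [659.1, 76.1, 40.4]
tcp_rot: [3.142, -0.001, -0.0]
ft_force: [-1.3, 0.4, 5.9]
opening: 0.291
grip_force: 29.9
```

```bash
python3 -m handwheel '[{"aperture": 0.5}, {"aperture": 0.5}, {"aperture": 0.5}, {"aperture": 0.5}, {"pos": [0, 0, -10], "aperture": 0.5}]'
python3 -m handwheel '[{"pos": [0, 0, -25], "aperture": 0.5}, {"pos": [0, 0, -50], "aperture": 0.5}, {"pos": [0, 0, -75], "aperture": 0.5}, {"pos": [0, 0, -110], "aperture": 0.5}, {"pos": [0, 0, -140], "aperture": 0.5}]'
python3 -m handwheel '[{"pos": [0, -30, 0], "aperture": 0.5}, {"pos": [0, -60, 0], "aperture": 0.5}, {"pos": [0, -90, 0], "aperture": 0.5}, {"pos": [0, -110, 0], "aperture": 0.5}, {"pos": [0, -110, 0], "aperture": 0.5}]'
python3 -m handwheel '[{"aperture": 0.5}, {"aperture": 0.5}, {"aperture": 0.5}]'
python3 - <<'E'
from h import *
i=camera_info("side");p,d=read_camera("side");P=cloud("side",d,i)
m=((P[...,2]>45)&(P[...,2]<80)&(P[...,0]>400)&(P[...,0]<700)&(abs(P[...,1])<260)).astype(np.uint8)
k,l,st,c=cv2.connectedComponentsWithStats(m)
for j in range(1,k):
    if st[j,4]>100: q=P[l==j];print(st[j,4],c[j].round(),cv2.minEnclosingCircle(q[:,:2].astype(np.float32)),q[:,2].max())
cv2.imwrite("pics/s5.png",cv2.resize(p[150:350,280:520,::-1],None,fx=3,fy=3))
E
```

```text
t: 22.88
eef_pos: [657.9, 76.0, 48.1]
tcp_rot: [3.141, 0.003, -0.0]
ft_force: [-0.2, -0.3, 0.3]
opening: 0.495
grip_force: 0.0
t: 23.3
eef_pos: [658.7, 76.1, 192.2]
tcp_rot: [3.141, -0.001, -0.0]
ft_force: [0.3, -0.3, 0.9]
opening: 0.499
grip_force: 0.0
t: 23.72
eef_pos: [658.3, 189.7, 190.3]
tcp_rot: [-3.141, -0.001, 0.003]
ft_force: [-0.2, -0.3, -0.9]
opening: 0.497
grip_force: 0.0
t: 23.97
eef_pos: [658.9, 185.0, 189.8]
tcp_rot: [3.141, -0.0, -0.001]
ft_force: [-0.3, 0.2, 0.4]
opening: 0.502
grip_force: 0.0
336 [336. 183.] ((657.3397216796875, 76.6944351196289), 15.91849422454834) 69.59359548265707
389 [364. 210.] ((650.9808349609375, -4.717383861541748), 16.05182456970215) 70.17870009132952
453 [397. 240.] ((643.0108642578125, -84.64766693115234), 15.059929847717285) 69.37237229643574
218 [334. 261.] ((546.4729614257812, -66.81675720214844), 10.225322723388672) 78.74410889991583
540 [433. 276.] ((632.9569702148438, -164.97622680664062), 14.783926963806152) 69.89206764030394
```

View pics/s5.png

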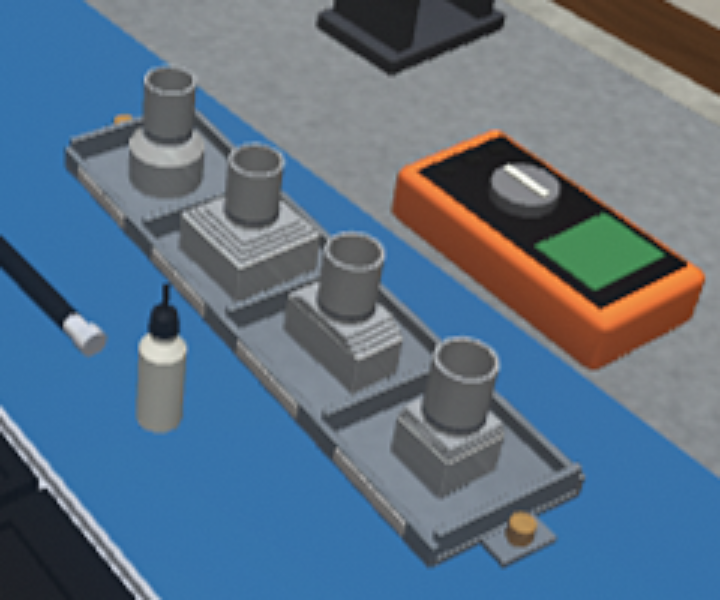

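The crop shows all four upright, one to a bay, in the right order: round (167,160), large square (250,240), oblong (345,330), small square (450,440). All the tops are at about 69 to 70 mm, so the hoods are on the bay floors.

```bash
python3 -c "from cell import *;print(job_done())"
```

```text
the job is handed in; nothing more can be done
None
```

All four nozzles stand upright and released in the changeover rack, in their storage order from the left (round, large square, oblong, small square), and the job was handed in at about 24 s; the hand-in returned no verdict.

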